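Slide the jewellery box home between the organiser partitions

ROBOT

A 6-joint arm with a two-finger parallel gripper is mounted at the origin on the work surface. World frame = base frame: x ahead of the robot, y to its left, z up, the work surface at z = 0. Lengths are in m, angles in rad, forces in N, time in s.
With the tool pointing down it reaches from about 0.3 to 0.775 m from the base axis. Payload 14.6 kg.
Tool frame: the origin (TCP) lies at the very end of the fingers, on their centre line; the grasp point (between the pads) lies 19 mm behind it; x points along the fingers, y is the direction in which the jaws open and shut, and the axes are right-handed (so a half turn about x gives the same grasp; the last joint's range is limited). The gripper opens to 94 mm and grips with 3 to 60 N. Pads are 16 mm wide; open, the fingers measure 119 mm over their backs; the gripper's body (75 mm by 177 mm) begins 78 mm behind the grasp point.
Start: joints at [-1.203, 0.3, 1.521, -0, 1.321, -0.067], TCP at [0.232, -0.499, 0.205] pointing down, gripper open.
Joint ranges: [-3.03, 3.03], [-0.79, 2.21], [0.23, 2.52], [-1.04, 4.18], [0, 3.07], [-2.55, 2.55]. Speed limits (rad/s): [2.22, 2.22, 2.57, 3.14, 3.14, 3.14].

INTERFACE

Orientations are given as [roll, pitch, yaw] about the fixed x, y, z axes, in that order (R = Rz(yaw) Ry(pitch) Rx(roll)).
In Python, from station import ctrl, viewer, hand_in gives the robot as it stands. The module is installed in compiled form; this text tells all that it offers.
- The arm moves only by the tool play_rows, never from a script. Its argument "deltas" is a list that holds one entry, the list of rows, each a list of 7 numbers: the shift along the tool's x, y, z in mm, then the turn, a rotation vector about the tool's x, y, z in rad, then the finger opening in mm, from 0 to 94. In form: [[[dx, dy, dz, ax, ay, az, gripper], ...]]. A call has 1 to 10 rows; each row shifts and turns the commanded pose from where the row before left it, along the tool's axes as they then stand; what a row does not reach is not made up. A row lasts 1/10 s, in which the tool goes at most 50 mm and 8.59 degrees, less where a joint would pass 70% of its speed; a pose out of reach is approached as far as the arm can. A call with a gripper value outside its range is refused whole. The fingers move at their own pace and stop on an object; "grip_force" is the grip in N (left out, the last holds). Time passes only in rows, so rows that do not move let the fingers close. It gives the time, the measured TCP pose, the force and the opening at its end, in the units of the state.
- ctrl.get_obs(): the state, without advancing time (a new reading comes with each control period).
- viewer.camera(name): name is "side" or "top" or "wrist"; returns a dict with "img" (400x640x3 uint8, red, green, blue), "fx", "fy", "cx", "cy" (pixels), "distortion" ([k1, k2, p1, p2, k3] as OpenCV has them; the pictures are not rectified), "rvec" (rotation vector, rad) and "tvec" (3), from world to camera coordinates, as OpenCV has them. Camera axes: x right, y down, z forward; pixel columns grow to the right and rows downward; lengths in m; the calibration is good to about 2 mm. A picture is of the moment at which its call begins. There is no depth.
- hand_in(): hands the job in, once; it reports no verdict.
The state is a dict: "time_s": time; "qpos": joint angles; "joint_vel": joint speeds; "tau": joint torques, N m; "ee_pos": TCP position; "eef_rot": TCP orientation; "force": force on the tool from outside, world axes, zero at the start; "moment": the same for the moment, N m; "grip_width": finger opening in m.
Only numpy, scipy, OpenCV 4.12 (cv2) and the standard library are available. Lean on these libraries where they do the work, as an engineer would, in place of code of your own. Each camera call takes 0.05 s, during which the arm holds its last target.

TASK

Put the tan jewellery box away in the empty middle lane of the grey accessory organiser: with the fingertips, push it along the island top, square it up to the lane, slide it in between the two partitions and on until its leading end is fully home against the back panel. Only push it: do not lift or tip it, and leave the bottle, the brush and the two cases in the side lanes where they are.

Things in the scene. Friction and masses are not known exactly. Their poses are not given: they have to be found in the camera images.
- box: Closed tan leather jewellery box, one rigid piece 120 mm long (x), 100 wide (y), 45 high, 0.3 to 0.6 kg, loose on the island top: slides with ordinary friction and stays where left. Origin at the centre of its underside, z up. Brass clasp plate on its -x end. Starts in front of the organiser, beside the middle lane's line, turned up to 26 degrees from it, +x roughly towards the organiser.
- organiser: Dark grey organiser screwed down: four upright partitions 50 mm high, 10 thick, rounded front edges, and a back panel; open front and top, no floor, 315 mm across, three lanes. +x runs into the lanes (roughly world +y, varies), z up. Origin on the island top at the middle of the middle lane's mouth, in line with the front edges. Back panel's inner face at x = 200 mm.
- lane_mouth (a point): Middle of the mouth of the empty middle lane, 22.5 mm above the organiser's origin; axes as the organiser's. The lane is 105 mm wide: partitions' inner faces at y = -52.5 and +52.5 mm, outer faces at -62.5 and +62.5 mm. A lane 85 mm wide lies on either side.
- lane_end (a point): Middle of the inner face of the back panel in the middle lane, x = 200 mm from the mouth, 22.5 mm above the island top; axes as the organiser's.
- glasses_case: Dark red glasses case 155 x 60 x 40 mm, loose in the side lane at the organiser's -y; origin at the centre of its underside.
- ring_box: Navy blue ring box 70 x 62 x 40 mm, loose in the side lane at the organiser's +y; origin at the centre of its underside.
- scent_bottle: Amber glass scent bottle, 50 x 34 mm, 98 mm tall with its black cap, standing loose at the organiser's -y side of the approach; origin at the centre of its underside.
- shoe_brush: Wooden shoe brush 165 x 54 x 40 mm lying on its bristles, loose behind the organiser's back panel and roughly along it; origin at the centre of its underside.
There are look-alikes about, which are no part of the job. Several things look just like the box: the one meant starts farthest to the robot's right.

How it is judged:
On the way:
1. the box lies flat and square in the lane's mouth, its leading end between the two partitions (x of box in the frame of organiser between -0.03 and 0.12 m and y of box in the frame of organiser between -0.006 and 0.006 m and angle between the x axis of box and the x axis of organiser, either way round below 0.1 rad and height (world z) of box below 0.006 m), for 0.1 s.
At the end, for the whole second after the job is handed in: The box lies flat and at rest in the middle lane, its leading end within 7 mm of the back panel, its length along the lane (within 4 degrees, centred within 6 mm), and the bottle, brush and two cases are within 20 mm of where they began (x of box in the frame of organiser between 0.133 and 0.145 m and y of box in the frame of organiser between -0.006 and 0.006 m and angle between the x axis of box and the x axis of organiser, either way round below 0.07 rad and angle between box's own z axis and vertical below 0.05 rad and height (world z) of box below 0.005 m and linear speed of box below 0.02 m/s and distance of each of glasses_case, ring_box, scent_bottle, shoe_brush from where it was at the start of the episode below 0.02 m); the robot touches nothing.
It fails at once if the box is lifted more than 10 mm off the island top (height (world z) of box above 0.01 m).
It fails at once if the box is tipped by more than about 10 degrees (angle between box's own z axis and vertical above 0.18 rad).
It fails at once if the bottle is moved 20 mm or tipped (distance of scent_bottle from where it was at the start of the episode above 0.02 m or angle between scent_bottle's own z axis and vertical above 0.35 rad).
It fails at once if the brush, the glasses case or the ring box is moved 20 mm (distance of any of shoe_brush, glasses_case, ring_box from where it was at the start of the episode above 0.02 m).
It also fails if it takes over 72 s, if anything falls off the work surface, if the arm or the gripper's body presses on something with over 40 N, if the wrist force passes 120 N, or if a joint passes its speed limit or range.

## Working session

There is one attempt and no reset: what is moved stays moved. The work goes in short steps, Python scripts to look and compute and a tool call to move; the robot and the scene stay as the last step left them, time stands still between calls to the robot, and variables do not carry over. Pictures are saved under pics/ and viewed, and the job is handed in when it is done.

Besides the shell and the picture viewer there is one more tool, called after "Emit:" as name(argument=value, ...) on one line, values as JSON. play_rows: Moves the arm, as the interface text tells. Its arguments: {"type":"object","properties":{"deltas":{"type":"array","items":{"type":"array","items":{"type":"array","items":{"type":"number"}}}},"grip_force":{"type":"number"}},"required":["deltas"]}

```bash
mkdir -p pics; cat > h.py <<'E'
import numpy as np, cv2
from station import ctrl, viewer, hand_in
def cam(n):
    c=viewer.camera(n); return c
def save(c,f): cv2.imwrite('pics/'+f,c['img'][:,:,::-1])
def K(c): return np.array([[c['fx'],0,c['cx']],[0,c['fy'],c['cy']],[0,0,1.]]), np.array(c['distortion'],float)
def ray(c,px,z):
    k,d=K(c); p=cv2.undistortPoints(np.array(px,float).reshape(-1,1,2),k,d).reshape(-1,2)
    R=cv2.Rodrigues(np.array(c['rvec'],float))[0]; t=np.array(c['tvec'],float).reshape(3)
    o=-R.T@t; v=np.c_[p,np.ones(len(p))]@R
    s=(z-o[2])/v[:,2]; return o+v*s[:,None]
def proj(c,P):
    k,d=K(c); return cv2.projectPoints(np.array(P,float).reshape(-1,1,3),np.array(c['rvec'],float),np.array(c['tvec'],float),k,d)[0].reshape(-1,2)
E
python3 - <<'E'
from h import *
o=ctrl.get_obs(); print(o)
for n in ['side','top','wrist']:
    c=cam(n); save(c,n+'0.png')
    R=cv2.Rodrigues(np.array(c['rvec'],float))[0]; print(n,c['fx'],c['distortion'],-R.T@np.array(c['tvec']).reshape(3))
E
```

```text
{'time_s': 0.0, 'qpos': array([-1.20262192e+00,  3.00455865e-01,  1.52159502e+00, -3.64927125e-05,
        1.32069712e+00, -6.66039940e-02]), 'joint_vel': array([ 0.0003597 , -0.00014874,  0.00013763, -0.00255459,  0.00209109,
       -0.00069689]), 'tau': array([ 7.20371918e-04, -5.31806159e+01, -3.52735269e+01,  7.08260201e-02,
        2.45514867e-02, -6.39626455e-05]), 'ee_pos': array([ 0.23155493, -0.49858487,  0.20488879]), 'eef_rot': array([-1.60681588,  1.56964043,  1.96956422]), 'force': array([ 0.36270006, -0.23291236, -0.10018883]), 'moment': array([-0.02054422, -0.01435887,  0.04374961]), 'grip_width': 0.09380863980665308}
side 476.7077711243535 [-0.14407078  0.          0.          0.          0.        ] [0.27672106 0.62016874 0.73986304]
top 436.9632673083918 [-0.0384996  0.         0.         0.         0.       ] [0.40400161 0.09133538 1.05068766]
wrist 345.37691595610573 [-0.07566349  0.          0.          0.          0.        ] [ 0.29232232 -0.47069718  0.38345716]
```

View pics/top0.png

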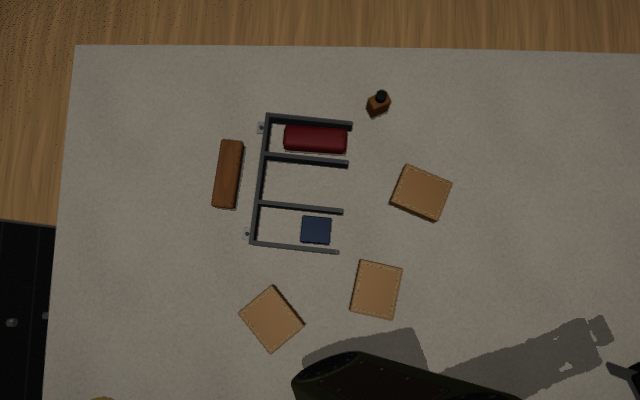

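View pics/side0.png

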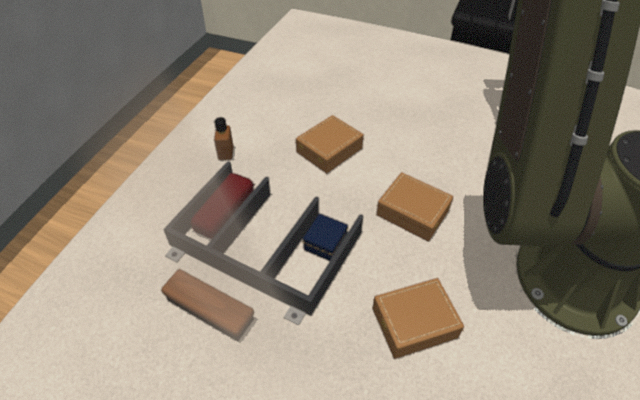

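View pics/wrist0.png

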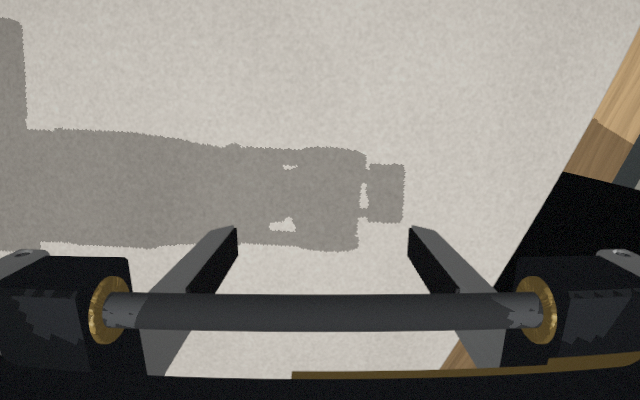

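In the top picture the tan candidates are at (421,193), (376,290), (271,319), plus a sliver at (105,398). Image right is world -y, the robot's right, so (421,193) is the one meant. The bottle is at (378,103), the organiser is around (300,185) with its lane opening to the right, and the brush is at (228,174). Next come the close crop and the measurements.

```bash
python3 - <<'E'
from h import *
c=cam('top'); im=c['img']; hsv=cv2.cvtColor(im,cv2.COLOR_RGB2HSV)
m=cv2.inRange(hsv,(8,90,60),(22,255,255))
cs,_=cv2.findContours(m,cv2.RETR_EXTERNAL,cv2.CHAIN_APPROX_NONE)
for q in cs:
    if cv2.contourArea(q)>800 and cv2.boundingRect(q)[1]>60:
        r=cv2.minAreaRect(q); b=cv2.boxPoints(r); w=ray(c,b,0.045)
        print('tan',r, w[:,:2].round(4).tolist(), np.linalg.norm(w[1]-w[0]),np.linalg.norm(w[2]-w[1]), w.mean(0))
crop=cv2.resize(im[70:270,200:480],None,fx=2.8,fy=2.8,interpolation=cv2.INTER_CUBIC)
cv2.imwrite('pics/crop1.png',crop[:,:,::-1])
s=cam('side'); cv2.imwrite('pics/crop2.png',cv2.resize(s['img'][100:350,140:400],None,fx=2.3,fy=2.3,interpolation=cv2.INTER_CUBIC)[:,:,::-1])
E
```

```text
tan ((270.45123291015625, 319.4390563964844), (54.03612518310547, 44.821868896484375), 51.34019470214844) [[0.2816, 0.2877], [0.3453, 0.2105], [0.2532, 0.132], [0.1908, 0.2088]] 0.10003041131782929 0.1210248673876792 [0.26771936 0.20974712 0.045     ]
tan ((375.9593811035156, 289.1867980957031), (44.27033615112305, 53.31984329223633), 12.264774322509766) [[0.2899, 0.034], [0.4068, 0.0092], [0.3869, -0.0896], [0.2705, -0.0635]] 0.11953195124884629 0.10081088520309847 [ 0.33853931 -0.0274586   0.045     ]
tan ((420.8372802734375, 191.89053344726562), (52.53845977783203, 42.07692337036133), 22.61986541748047) [[0.5397, -0.0564], [0.6325, -0.095], [0.5861, -0.2085], [0.4943, -0.1687]] 0.10052650021572945 0.12267101087924291 [ 0.56316322 -0.13214706  0.045     ]
tan ((226.02703857421875, 173.3378448486328), (21.207468032836914, 68.71876525878906), 9.462322235107422) [[0.5232, 0.3585], [0.6857, 0.3399], [0.6778, 0.2897], [0.5158, 0.3093]] 0.16353435081499984 0.050801841556602265 [0.60061783 0.32434011 0.045     ]
```

View pics/crop1.png

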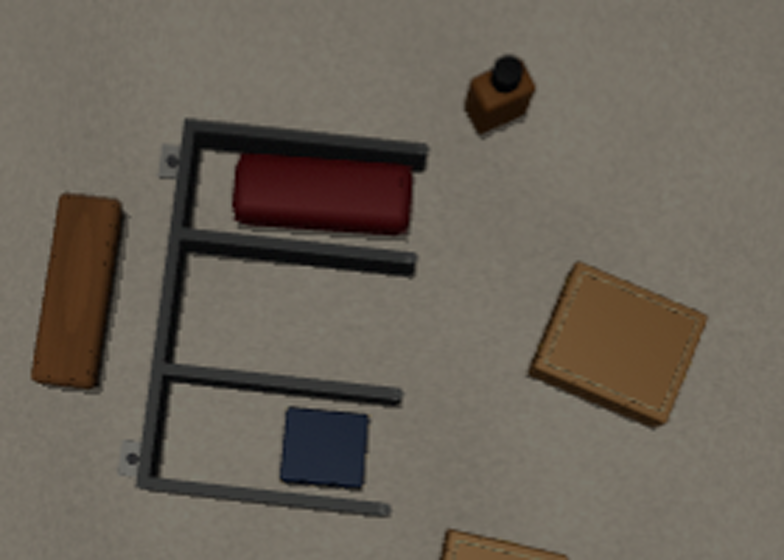

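View pics/crop2.png

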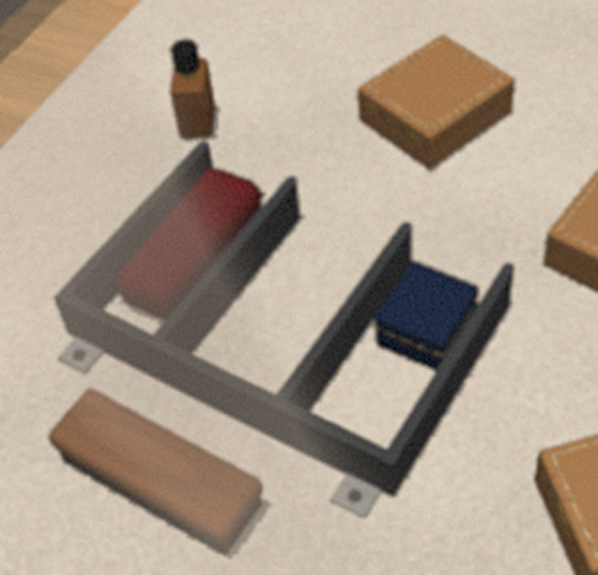

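```bash
python3 - <<'E'
from h import *
c=cam('top'); im=c['img']
def z(x0,y0,x1,y1,f,n):
    a=cv2.resize(im[y0:y1,x0:x1],None,fx=f,fy=f,interpolation=cv2.INTER_NEAREST).astype(float)
    cv2.imwrite(n,np.clip(a*1.6,0,255).astype(np.uint8)[:,:,::-1])
z(245,105,360,180,7,'pics/z1.png'); z(240,180,355,255,7,'pics/z2.png'); z(380,155,460,230,8,'pics/z3.png')
for x in (280,310,340):
    print(x,[tuple(im[y,x]) if 0 else int(im[y,x].sum()/3) for y in range(145,172)],[int(im[y,x].sum()/3) for y in range(196,218)])
E
```

```text
280 [110, 110, 108, 108, 110, 109, 110, 99, 51, 47, 47, 47, 17, 12, 11, 11, 34, 65, 107, 109, 109, 110, 108, 107, 108, 108, 110] [112, 114, 112, 113, 113, 100, 54, 53, 53, 53, 16, 10, 49, 112, 113, 112, 114, 109, 113, 114, 115, 116]
310 [36, 30, 24, 17, 14, 10, 9, 68, 67, 110, 113, 57, 48, 48, 48, 21, 12, 11, 10, 20, 113, 113, 114, 114, 115, 115, 114] [113, 112, 113, 114, 114, 114, 111, 109, 110, 61, 55, 54, 54, 27, 13, 24, 97, 111, 111, 112, 23, 44]
340 [43, 44, 37, 30, 26, 20, 14, 12, 8, 51, 67, 113, 112, 109, 71, 48, 48, 48, 33, 12, 12, 11, 12, 62, 108, 111, 113] [113, 111, 110, 113, 110, 111, 112, 113, 113, 111, 111, 112, 75, 57, 57, 54, 53, 11, 12, 65, 109, 111]
```

View pics/z1.png

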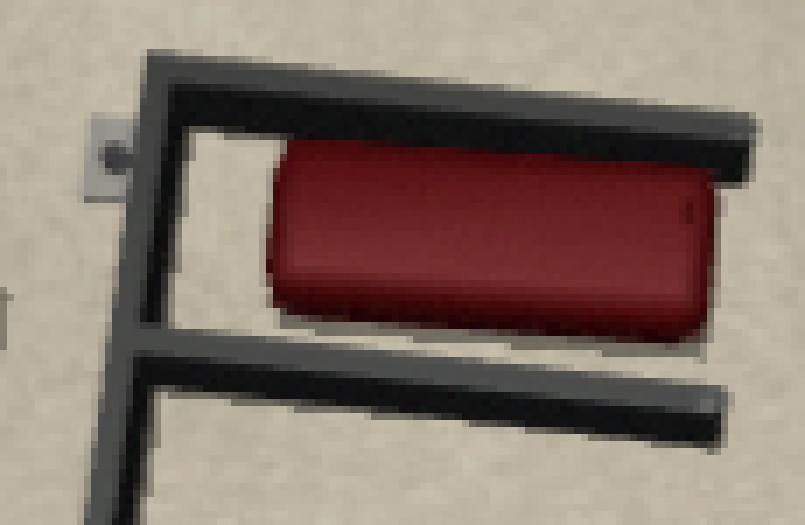

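View pics/z2.png

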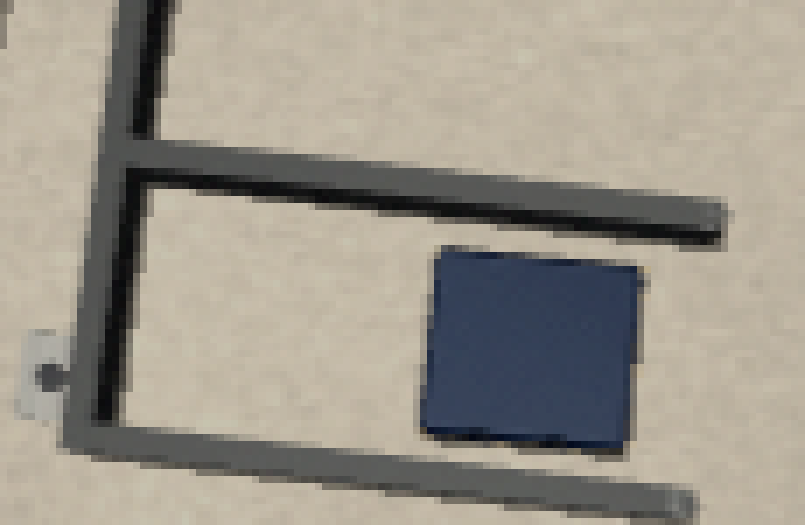

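View pics/z3.png

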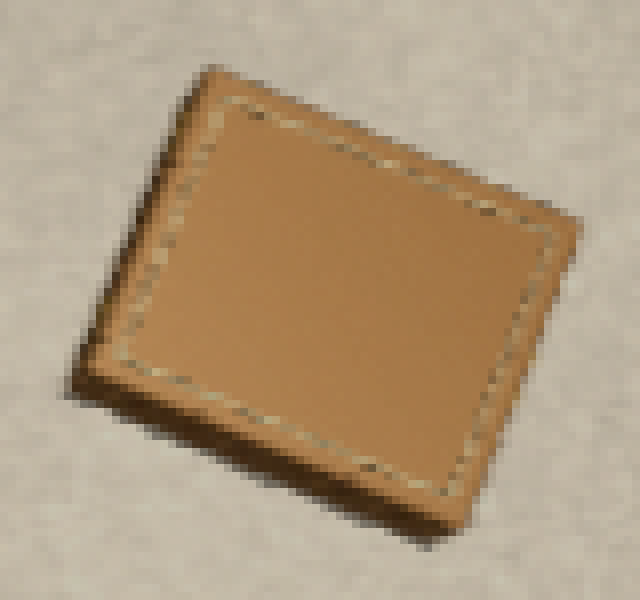

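```bash
cat > meas.py <<'E'
from h import *
def edge(col,thr,rising):  # subpixel crossings
    out=[]
    for i in range(len(col)-1):
        a,b=col[i],col[i+1]
        if (a>=thr>b and not rising) or (a<thr<=b and rising): out.append(i+(a-thr)/(a-b))
    return out
def boxmeas(c,guess=None,verbose=True):
    im=c['img']; hsv=cv2.cvtColor(im,cv2.COLOR_RGB2HSV)
    m=cv2.inRange(hsv,(8,90,70),(22,255,255)); m=cv2.morphologyEx(m,cv2.MORPH_CLOSE,np.ones((3,3)))
    cs,_=cv2.findContours(m,cv2.RETR_EXTERNAL,cv2.CHAIN_APPROX_NONE)
    best=None
    for q in cs:
        if cv2.contourArea(q)<1200: continue
        w=ray(c,q.reshape(-1,2),0.045)[:,:2].astype(np.float32)
        r=cv2.minAreaRect(w)
        ct=np.array(r[0]); 
        if guess is None or np.linalg.norm(ct-guess)<0.08:
            b=cv2.boxPoints(r); e=[b[1]-b[0],b[2]-b[1]]; e=max(e,key=np.linalg.norm); 
            if e[1]<0:e=-e
            if best is None or cv2.contourArea(q)>best[3]: best=(ct,np.arctan2(e[1],e[0]),sorted(r[1]),cv2.contourArea(q))
    return best
E
python3 - <<'E'
from meas import *
c=cam('top'); g=c['img'].astype(float).mean(2)
print(boxmeas(c,np.array([.563,-.132])))
def fit(p):
    w=ray(c,p,0.05)[:,:2]; f=cv2.fitLine(w.astype(np.float32),cv2.DIST_HUBER,0,1e-4,1e-4).ravel()
    d=f[:2]*np.sign(f[1]); return d,f[2:],np.degrees(np.arctan2(d[1],d[0]))
L={}
for name,y0,y1,xs in [('p2',149,172,range(275,345)),('p3',196,218,range(270,338))]:
    for kind,thr in [('up',79),('lo',32)]:
        P=[]
        for x in xs:
            col=g[y0:y1,x]; e=edge(col,thr,False)
            if e: P.append((x,y0+e[-1] ))
        L[name+kind]=fit(np.array(P)); print(name,kind,L[name+kind],len(P))
d=np.mean([v[0] for v in L.values()],0); d/=np.linalg.norm(d); n=np.array([-d[1],d[0]])
for k,v in L.items(): print(k,(v[1]@n))
print('d',d,np.degrees(np.arctan2(d[1],d[0])))
# front tips & back panel along rows
for y in (157,159,160,208,209,210): 
    r=g[y-0,325:360]; print(y,r.astype(int).tolist())
P=[];Q=[]
for y in list(range(130,148))+list(range(166,196)):
    r=g[y,248:285]; e=edge(r,32,False); e2=edge(r,79,False)
    if e and e2: P.append((248+e[0],y)); Q.append((248+e2[0],y))
for A in(P,Q):
    w=ray(c,np.array(A),.05)[:,:2]; print('back',np.median(w@d), (w@d).std())
E
```

```text
(array([ 0.5638715 , -0.13332911]), np.float32(1.1789594), [0.098435178399086, 0.11902736127376556], 2017.0)
p2 up (array([0.09397811, 0.99557424], dtype=float32), array([0.6445159, 0.1352729], dtype=float32), np.float32(84.60749)) 70
p2 lo (array([0.09434116, 0.9955399 ], dtype=float32), array([0.6342875 , 0.13058792], dtype=float32), np.float32(84.58659)) 70
p3 up (array([0.2751398, 0.9614042], dtype=float32), array([0.5142263 , 0.13301091], dtype=float32), np.float32(74.02965)) 68
p3 lo (array([0.09213424, 0.9957466 ], dtype=float32), array([0.5193347 , 0.13702416], dtype=float32), np.float32(84.71359)) 68
p2up -0.61937815
p2lo -0.60990244
p3up -0.4906749
p3lo -0.49517423
d [0.13934547 0.9902438 ] 81.99002
157 [93, 102, 111, 109, 108, 107, 108, 111, 111, 110, 113, 113, 112, 113, 115, 111, 110, 112, 113, 110, 110, 112, 112, 112, 112, 112, 112, 110, 109, 108, 111, 112, 113, 112, 110]
159 [48, 48, 48, 47, 48, 48, 49, 49, 48, 50, 49, 50, 50, 56, 65, 72, 81, 86, 94, 93, 100, 112, 112, 111, 112, 113, 110, 109, 110, 109, 109, 107, 108, 110, 112]
160 [48, 48, 47, 48, 49, 48, 47, 48, 48, 47, 48, 47, 47, 47, 47, 48, 48, 49, 49, 49, 52, 58, 60, 84, 111, 113, 112, 111, 111, 108, 107, 106, 109, 111, 113]
208 [54, 54, 54, 54, 54, 54, 54, 54, 55, 55, 55, 55, 54, 61, 69, 74, 84, 89, 103, 113, 111, 110, 110, 110, 109, 110, 113, 113, 113, 113, 111, 109, 107, 110, 112]
209 [54, 54, 54, 54, 54, 54, 55, 54, 54, 55, 53, 53, 54, 53, 54, 57, 60, 54, 81, 112, 110, 109, 108, 106, 107, 108, 110, 111, 112, 111, 109, 108, 108, 109, 109]
210 [54, 54, 54, 54, 54, 54, 54, 54, 54, 54, 53, 54, 53, 54, 53, 57, 62, 60, 65, 92, 109, 109, 109, 108, 109, 109, 112, 111, 111, 112, 111, 109, 110, 111, 111]
back 0.3220955117393713 0.0025881223672182836
back 0.3316795142520982 0.0035647810486083287
```

```bash
python3 - <<'E'
from meas import *
c=cam('top'); g=c['img'].astype(float).mean(2)
L={}
W={}
for name,y0,y1,xs in [('p2',149,172,range(275,345)),('p3',196,218,range(270,338))]:
    for kind,thr in [('up',79),('lo',32)]:
        P=[]
        for x in xs:
            e=edge(g[y0:y1,x],thr,False)
            if e: P.append((x,y0+(e[0] if name=='p3' else e[-1])))
        W[name+kind]=ray(c,np.array(P),.05)[:,:2]
a=np.radians(84.63); d=np.array([np.cos(a),np.sin(a)]); n=np.array([-d[1],d[0]])
ys={k:np.median(w@n) for k,w in W.items()}; print(ys,{k:(w@n).std() for k,w in W.items()})
y0=np.mean(list(ys.values()))
P=[];Q=[]
for y in list(range(130,148))+list(range(166,196)):
    r=g[y,248:285]; e=edge(r,32,False); e2=edge(r,79,False)
    if e and e2: P.append((248+e[0],y)); Q.append((248+e2[0],y))
w=ray(c,np.array(P),.05)[:,:2]; b=np.median(w@d)
f=ray(c,[(348.2,160),(344,209.5)],.05)[:,:2]@d
print('back inner',b,(w@d).std(),'fronts',f,'len',b-f)
x0=(b-.2+f.mean())/2
O=d*x0+n*y0; print('origin',O,'ang',84.63)
bx=boxmeas(c,np.array([.563,-.132])); r=bx[0]-O
print('box in org',r@d,r@n,np.degrees(bx[1])-84.63)
np.save('org.npy',np.r_[O,a])
# bottle, cases
hsv=cv2.cvtColor(c['img'],cv2.COLOR_RGB2HSV)
bt=ray(c,[(378,116),(390,105),(367,103)],0)[:,:2]-O; print('bottle base px',bt@d,bt@n)
E
```

```text
{'p2up': np.float64(-0.6290284839060221), 'p2lo': np.float64(-0.6192719669102178), 'p3up': np.float64(-0.5140121376880505), 'p3lo': np.float64(-0.5041855013591952)} {'p2up': np.float64(0.00022012380967459898), 'p2lo': np.float64(0.00022038239164470756), 'p3up': np.float64(0.00022297107212624435), 'p3lo': np.float64(0.00022264100284000878)}
back inner 0.29574450087618737 0.0003081635443113302 fronts [0.09757151 0.095344  ] len [0.19817299 0.2004005 ]
origin [0.57313148 0.04265064] ang 84.63
box in org -0.17498012492077558 -0.007365712543949622 -16.858162
bottle base px [-0.06268163 -0.09001217 -0.03216682] [-0.19353611 -0.22542683 -0.22420812]
```

```bash
cat > plan.py <<'E'
from h import *
from scipy.spatial.transform import Rotation as Ro
O=np.load('org.npy'); A=O[2]; d=np.array([np.cos(A),np.sin(A)]); n=np.array([-d[1],d[0]]); O=O[:2]
def toorg(p): r=np.asarray(p)[:2]-O; return np.array([r@d,r@n])
def pose():
    o=ctrl.get_obs(); return np.array(o['ee_pos']),Ro.from_euler('xyz',o['eef_rot']),o
def plan(ox,oy,z,jaw):  # jaw: 'x' or 'y' organiser axis, or offset deg from org x
    p,R,o=pose(); t=np.r_[O+d*ox+n*oy,z]
    ja=A+np.radians(jaw)
    best=None
    for s in (0,np.pi):
        y=np.array([np.cos(ja+s),np.sin(ja+s),0]); x=np.array([0,0,-1.]); T=Ro.from_matrix(np.c_[x,y,np.cross(x,y)])
        rv=(R.inv()*T).as_rotvec()
        if best is None or np.linalg.norm(rv)<np.linalg.norm(best[0]): best=(rv,T)
    print('now org',toorg(p).round(4),'z',p[2].round(4),'q6',o['qpos'][5].round(3),'F',o['force'].round(1),'t',o['time_s'])
    print('turn',best[0].round(4),'| shift before turn mm',(R.inv().apply(t-p)*1000).round(1),'| shift after turn mm',(best[1].inv().apply(t-p)*1000).round(1))
    print('tool axes y,z in org:',[toorg(R.as_matrix()[:2,i]+O).round(3) for i in (1,2)])
E
python3 -c "
from plan import *
plan(-.17,-.095,.2,0)"
```

```text
now org [-0.571   0.2893] z 0.2054 q6 -0.067 F [ 1.4 -0.1  0.2] t 0.4
turn [5.285e-01 1.000e-04 2.000e-04] | shift before turn mm [   5.4 -152.5 -534.1] | shift after turn mm [   5.4 -401.  -384.3]
tool axes y,z in org: [array([-0.864, -0.504]), array([-0.504,  0.864])]
```

Emit:
play_rows(deltas=[[[0,-15,-53,0,0,0,94],[0,-10,-38,0,0,0,94],[0,-11,-38,0,0,0,94],[0,-11,-38,0,0,0,94],[0,-11,-38,0,0,0,94],[0,-11,-38,0,0,0,94],[0,-11,-38,0,0,0,94],[0,-11,-38,0,0,0,94],[0,-11,-38,0,0,0,94],[0,-11,-38,0,0,0,94]]])

```text
time_s: 1.4
ee_pos: [0.5396, -0.232, 0.2055]
eef_rot: [2.139, 1.571, -0.567]
force: [-0.2, -0.4, 0.2]
grip_width: 0.0941
```

Emit:
play_rows(deltas=[[[0,-11,-36,0,0,0,94],[0,-11,-36,0,0,0,94],[0,-11,-36,0,0,0,94],[0,-5,-20,0,0,0,94],[0,0,0,0.1,0,0,94],[0,0,0,0.1,0,0,94],[0,0,0,0.1,0,0,94],[0,0,0,0.1,0,0,94],[0,0,0,0.1,0,0,94],[0,0,0,0.028,0,0,94]]])

```text
time_s: 2.4
ee_pos: [0.6385, -0.1449, 0.2053]
eef_rot: [-0.157, 1.571, 2.889]
force: [1.3, 0.6, 0.8]
grip_width: 0.0937
```

```bash
python3 -c "
from plan import *
plan(-.17,-.095,.02,0)
save(cam('wrist'),'w1.png'); save(cam('top'),'t1.png')"
```

```text
now org [-0.1806 -0.0827] z 0.2053 q6 1.387 F [1.3 0.6 0.8] t 2.4
turn [-0.002   0.0002  0.    ] | shift before turn mm [185.3 -10.6 -12.4] | shift after turn mm [185.3 -10.6 -12.3]
tool axes y,z in org: [array([-1.   ,  0.002]), array([0.002, 1.   ])]
```

View pics/w1.png

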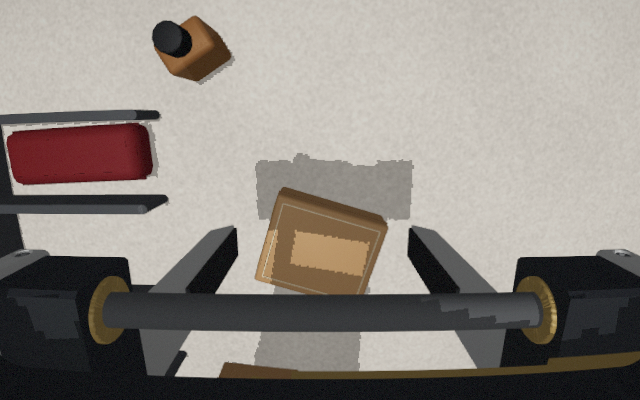

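Emit:
play_rows(deltas=[[[0,-10,-22,0,0,0,94],[30,0,0,0,0,0,94],[30,0,0,0,0,0,94],[30,0,0,0,0,0,94],[30,0,0,0,0,0,94],[30,0,0,0,0,0,94],[20,0,0,0,0,0,94],[10,0,0,0,0,0,94],[5,0,0,0,0,0,94],[0,0,0,0,0,0,94]]])

```text
time_s: 3.5
ee_pos: [0.6615, -0.137, 0.0207]
eef_rot: [3.006, 1.571, -0.228]
force: [-0.4, -0.1, -0.2]
grip_width: 0.0945
```

```bash
python3 -c "
from plan import *
plan(-.17,-.058,.02,0)
c=cam('wrist');save(c,'w2.png'); c=cam('top'); cv2.imwrite('pics/t2.png',cv2.resize(c['img'][60:300,240:540],None,fx=2.5,fy=2.5)[:,:,::-1])"
```

```text
now org [-0.1706 -0.1048] z 0.0207 q6 1.405 F [-0.4 -0.1 -0.2] t 3.5
turn [ 0.0012 -0.0002 -0.    ] | shift before turn mm [ 0.7 -0.7 46.8] | shift after turn mm [ 0.7 -0.6 46.8]
tool axes y,z in org: [array([-1.   , -0.001]), array([-0.001,  1.   ])]
```

View pics/t2.png

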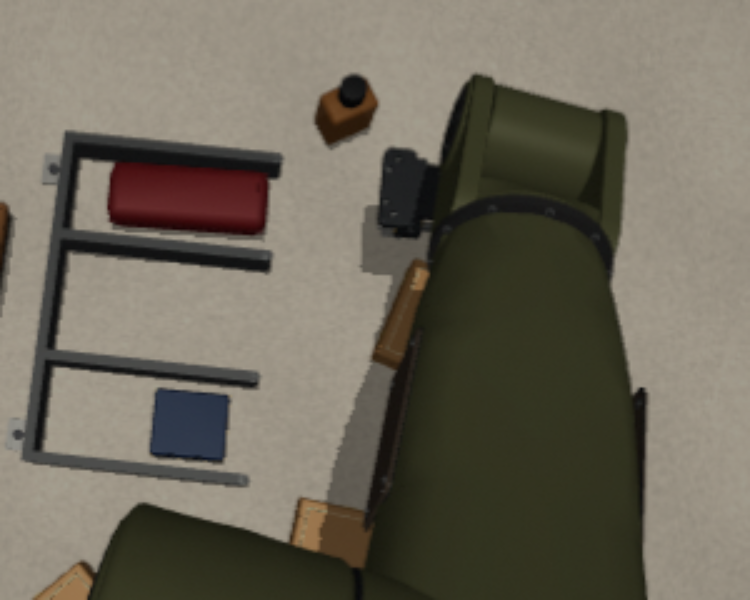

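View pics/w2.png

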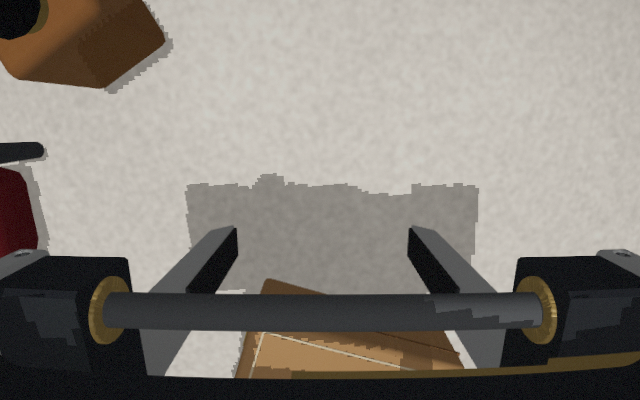

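Emit:
play_rows(deltas=[[[0,7,4,0,0,0,74],[0,0,6,0,0,0,74],[0,0,5,0,0,0,74],[0,0,5,0,0,0,74],[0,0,4,0,0,0,74],[0,0,4,0,0,0,74],[0,0,4,0,0,0,74],[0,0,4,0,0,0,74],[0,0,4,0,0,0,74],[0,0,0,0,0,0,74]]])

```text
time_s: 4.6
ee_pos: [0.6205, -0.1402, 0.0206]
eef_rot: [0.204, 1.57, -3.03]
force: [1.1, 0.6, 1.0]
grip_width: 0.074
```

```bash
python3 -c "
from meas import *
from plan import *
plan(-.178,-.058,.02,0)
c=cam('side'); cv2.imwrite('pics/s3.png',cv2.resize(c['img'][60:310,180:480],None,fx=2.4,fy=2.4)[:,:,::-1])
b=boxmeas(c,O+d*-.175); print(b, b and toorg(b[0]), b and np.degrees(b[1]-A))
"
```

```text
now org [-0.1776 -0.0642] z 0.0206 q6 1.384 F [1.1 0.6 1. ] t 4.6
turn [ 0.0006  0.0003 -0.0001] | shift before turn mm [0.6 0.4 6.2] | shift after turn mm [0.6 0.4 6.2]
tool axes y,z in org: [array([-1.   , -0.001]), array([-0.001,  1.   ])]
(array([ 0.54334939, -0.11803781]), np.float32(1.2863225), [0.12031573802232742, 0.14823807775974274], 2262.5) [-0.16277043  0.01461303] -10.929151119490063
```

View pics/s3.png

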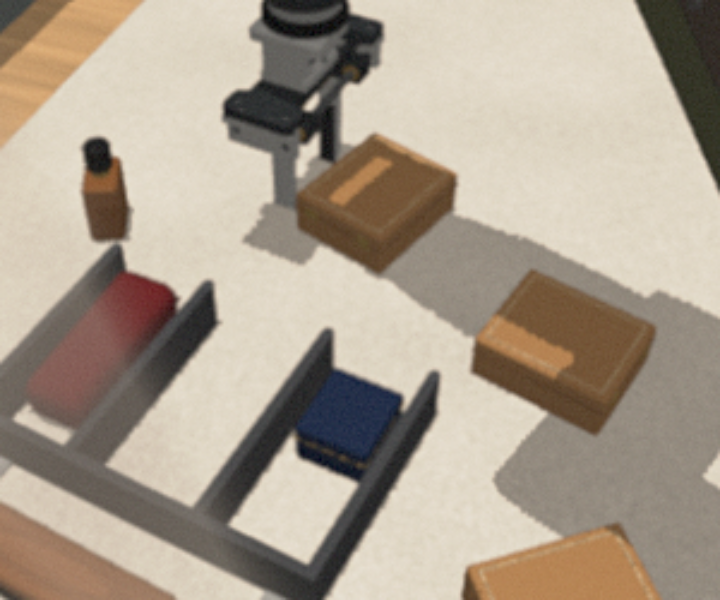

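```bash
cat >> meas.py <<'E'
def corners(c,P,x0,y0,f):
    from plan import toorg
    q=np.array(P,float); q=(q+.5)/f-.5+np.array([x0,y0]); w=ray(c,q,.045); o=np.array([toorg(x) for x in w])
    r=o; k=len(r)
    L=[np.linalg.norm(r[(i+1)%k]-r[i]) for i in range(k)]
    print(o.round(4).tolist(),'sides',np.round(L,4),'centre',o.mean(0).round(4))
    for i in range(k):
        e=r[(i+1)%k]-r[i]; print('edge ang',np.degrees(np.arctan2(e[1],e[0])).round(1))
E
python3 -c "
from meas import *
c=cam('side'); cv2.imwrite('pics/s4.png',np.clip(cv2.resize(c['img'][105:180,295:380],None,fx=8,fy=8).astype(float)*1.4,0,255).astype(np.uint8)[:,:,::-1])
corners(c,[(300,195),(377,137),(456,178),(378,232)],180,60,2.4)
"
```

```text
[[-0.1341, -0.0486], [-0.243, -0.0245], [-0.2237, 0.0673], [-0.1238, 0.0363]] sides [0.1115 0.0938 0.1046 0.0856] centre [-0.1812  0.0076]
edge ang 167.5
edge ang 78.1
edge ang -17.2
edge ang -96.9
```

View pics/s4.png

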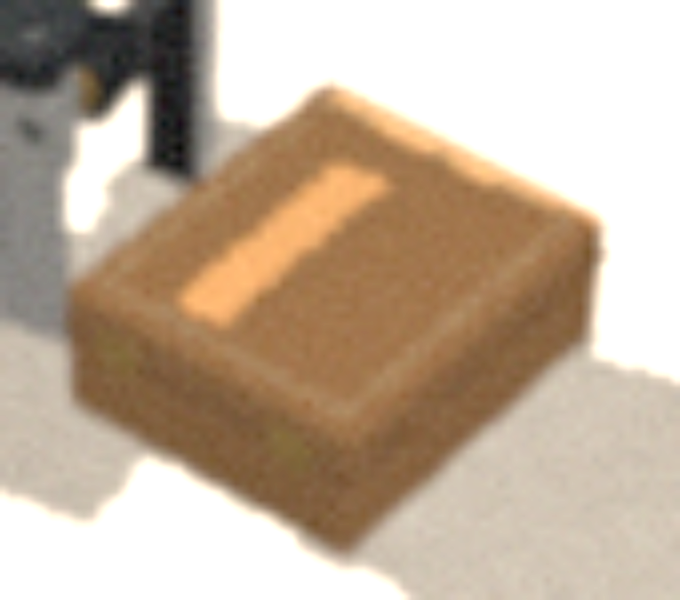

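```bash
python3 -c "
from meas import *
c=cam('side')
corners(c,[(70,288),(328,86),(603,218),(347,440)],295,105,8)
"
```

```text
[[-0.1338, -0.052], [-0.2466, -0.0295], [-0.2305, 0.0648], [-0.1158, 0.0421]] sides [0.115  0.0957 0.1169 0.0957] centre [-0.1817  0.0063]
edge ang 168.7
edge ang 80.3
edge ang -11.2
edge ang -100.9
```

Emit:
play_rows(deltas=[[[0,0,-10,0,0,0,60],[-20,0,0,0,0,0,60],[-30,0,0,0,0,0,60],[-30,0,0,0,0,0,60],[0,27,19,0,0,0,60],[0,27,19,0,0,0,60],[0,27,19,0,0,0,60],[0,26,19,0,0,0,60],[0,0,10,0,0,0,60],[0,0,0,-0.14,0,0,60]]])

```text
time_s: 5.75
ee_pos: [0.534, -0.24, 0.1003]
eef_rot: [-0.347, 1.57, 2.84]
force: [-0.3, 0.2, -1.2]
grip_width: 0.0597
```

Emit:
play_rows(deltas=[[[0,0,0,-0.143,0,0,60],[0,0,0,-0.143,0,0,60],[0,0,0,-0.143,0,0,60],[0,0,0,-0.143,0,0,60],[0,0,0,-0.143,0,0,60],[0,0,0,-0.143,0,0,60],[0,0,0,-0.143,0,0,60],[0,0,0,-0.143,0,0,60],[0,0,0,-0.143,0,0,60],[0,0,0,-0.143,0,0,60]]])

```text
time_s: 6.75
ee_pos: [0.5353, -0.239, 0.1002]
eef_rot: [-1.771, 1.57, 2.853]
force: [0.2, -0.2, -0.0]
grip_width: 0.0601
```

```bash
python3 -c "
from plan import *
plan(-.275,.002,.02,90)
c=cam('wrist');save(c,'w5.png')"
```

```text
now org [-0.284   0.0113] z 0.1002 q6 -0.395 F [ 0.2 -0.2 -0. ] t 6.75
turn [ 0.0062 -0.0002  0.0008] | shift before turn mm [80.2  9.4 -8.9] | shift after turn mm [80.2  9.3 -9. ]
tool axes y,z in org: [array([ 0.006, -1.   ]), array([-1.   , -0.006])]
```

View pics/w5.png

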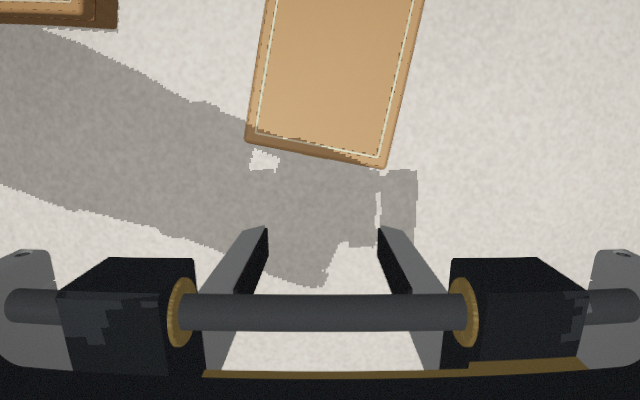

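```bash
python3 -c "
from meas import *
from plan import *
c=cam('wrist')
for p in [(245,137),(384,167),(268,0),(424,0)]:
  print(p,toorg(ray(c,[p],.045)[0]).round(4))
"
```

```text
(245, 137) [-0.2307  0.0632]
(384, 167) [-0.2495 -0.0311]
(268, 0) [-0.1448  0.0468]
(424, 0) [-0.1426 -0.0514]
```

Emit:
play_rows(deltas=[[[0,9,0,0.006,0,0,60],[30,0,0,0,0,0,60],[30,0,0,0,0,0,60],[15,0,0,0,0,0,60],[5,0,-5,0,0,0,60],[0,0,-10,0,0,0,60],[0,0,-6,0,0,0,60],[0,0,-5,0,0,0,60],[0,0.5,-5,0,0,0,60],[0,0.5,-5,0,0,0,60]]])

```text
time_s: 7.85
ee_pos: [0.5497, -0.2051, 0.0217]
eef_rot: [1.108, 1.568, -0.563]
force: [1.2, -5.4, 3.5]
grip_width: 0.0602
```

Emit:
play_rows(deltas=[[[0,0.5,-5,0,0,0,60],[0,0.5,-5,0,0,0,60],[0,0.5,-5,0,0,0,60],[0,0.5,-5,0,0,0,60],[0,0.5,-4,0,0,0,60],[0,0,0,0,0,0,60]]])

```text
time_s: 8.45
ee_pos: [0.5542, -0.1812, 0.0213]
eef_rot: [1.062, 1.569, -0.609]
force: [0.2, -2.6, 2.0]
grip_width: 0.0599
```

```bash
python3 -c "
from meas import *
from plan import *
plan(-.2,.0,.02,90)
c=cam('wrist');save(c,'w6.png')
c=cam('side'); cv2.imwrite('pics/s6.png',np.clip(cv2.resize(c['img'][100:200,270:390],None,fx=6,fy=6).astype(float)*1.2,0,255).astype(np.uint8)[:,:,::-1])"
```

```text
now org [-0.2246 -0.0021] z 0.0213 q6 -0.279 F [ 0.2 -2.6  2. ] t 8.45
turn [-0.006   0.0008 -0.0014] | shift before turn mm [  1.3  -2.3 -24.6] | shift after turn mm [  1.3  -2.1 -24.6]
tool axes y,z in org: [array([-0.006, -1.   ]), array([-1.   ,  0.006])]
```

View pics/w6.png

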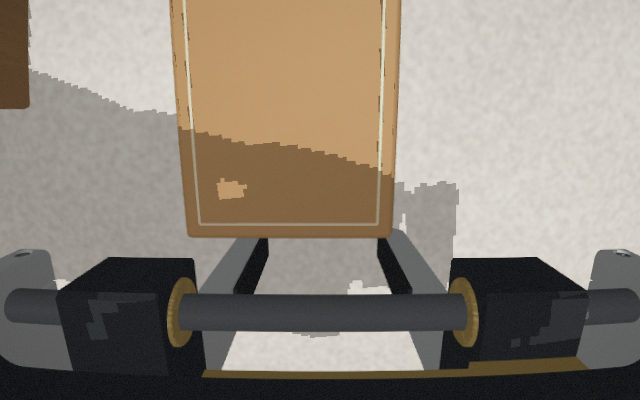

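View pics/s6.png

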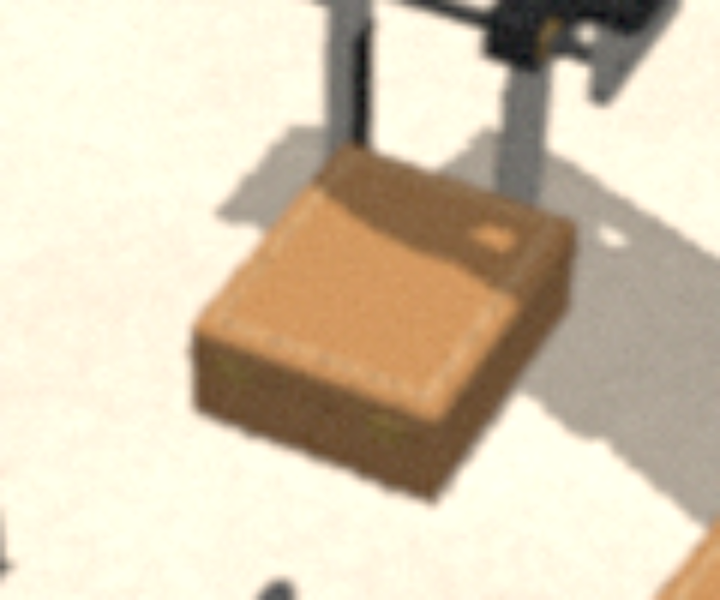

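```bash
cat >> meas.py <<'E'
def wristbox(c):
    from plan import toorg
    hsv=cv2.cvtColor(c['img'],cv2.COLOR_RGB2HSV); m=cv2.inRange(hsv,(8,85,90),(22,255,255)); m=cv2.morphologyEx(m,cv2.MORPH_CLOSE,np.ones((7,7)))
    m[245:]=0; Lp=[];Rp=[]
    for v in range(5,215,3):
        u=np.flatnonzero(m[v,:]); 
        lab=u[(u>60)&(u<560)]
        if len(lab)<50: continue
        sp=np.split(lab,np.flatnonzero(np.diff(lab)>3)+1); s=max(sp,key=len); Lp.append((s[0]-.5,v)); Rp.append((s[-1]+.5,v))
    o={}
    for nme,P in (('L',Lp),('R',Rp)):
        w=np.array([toorg(x) for x in ray(c,P,.045)]); f=np.polyfit(w[:,0],w[:,1],1); 
        k=np.abs(np.polyval(f,w[:,0])-w[:,1])<.003; f=np.polyfit(w[k,0],w[k,1],1); o[nme]=f
        print(nme,'ang',np.degrees(np.arctan(f[0])).round(2),'y@xmin',np.polyval(f,w[:,0].min()).round(4),'y@xmax',np.polyval(f,w[:,0].max()).round(4),'x',w[:,0].min().round(3),w[:,0].max().round(3),'res',(np.polyval(f,w[k,0])-w[k,1]).std().round(5))
E
python3 -c "
from meas import *
c=cam('side')
corners(c,[(192,325),(345,143),(577,216),(437,420)],270,100,6)
c=cam('wrist'); wristbox(c); corners(c,[(187,236),(392,237.5)],0,0,1)
"
```

```text
[[-0.0951, -0.0343], [-0.2109, -0.0332], [-0.2142, 0.0619], [-0.0934, 0.0636]] sides [0.1159 0.0952 0.1208 0.098 ] centre [-0.1534  0.0145]
edge ang 179.5
edge ang 91.9
edge ang 0.8
edge ang -91.0
L ang -0.33 y@xmin 0.0615 y@xmax 0.061 x -0.2 -0.11 res 0.00014
R ang -0.37 y@xmin -0.0357 y@xmax -0.0363 x -0.201 -0.112 res 0.00014
[[-0.2122, 0.0619], [-0.2134, -0.0356]] sides [0.0975 0.0975] centre [-0.2128  0.0131]
edge ang -90.7
edge ang 89.3
```

Emit:
play_rows(deltas=[[[0,0,12,0,0,0,84],[-20,0,0,0,0,0,84],[-30,0,0,0,0,0,84],[-30,0,0,0,0,0,84],[0,-24,-20,0,0,0,84],[0,-25,-21,0,0,0,84],[0,-24,-20,0,0,0,84],[0,-25,-21,0,0,0,84],[0,0,0,0.145,0,0,84],[0,0,0,0.145,0,0,84]]])

```text
time_s: 9.65
ee_pos: [0.4627, -0.1017, 0.1006]
eef_rot: [-2.469, 1.57, 1.848]
force: [1.0, -0.6, -0.5]
grip_width: 0.084
```

Emit:
play_rows(deltas=[[[0,0,0,0.145,0,0,84],[0,0,0,0.145,0,0,84],[0,0,0,0.145,0,0,84],[0,0,0,0.145,0,0,84],[0,0,0,0.145,0,0,84],[0,0,0,0.145,0,0,84],[0,0,0,0.145,0,0,84],[0,0,0,0.145,0,0,84],[0,0,0,0.12,0,0,84],[0,0,0,0,0,0,84]]])

```text
time_s: 10.65
ee_pos: [0.463, -0.1022, 0.1003]
eef_rot: [-0.506, 1.57, 2.534]
force: [-0.4, -1.4, 0.6]
grip_width: 0.0837
```

```bash
python3 -c "
from meas import *
from plan import *
plan(-.155,.092,.02,0)
c=cam('wrist');save(c,'w7.png')"
```

```text
now org [-0.1545  0.0961] z 0.1003 q6 1.378 F [-0.4 -1.4  0.6] t 10.65
turn [-0.0078  0.0005  0.0003] | shift before turn mm [80.3  0.5 -4.1] | shift after turn mm [80.3  0.5 -4.1]
tool axes y,z in org: [array([-1.   ,  0.008]), array([0.008, 1.   ])]
```

View pics/w7.png

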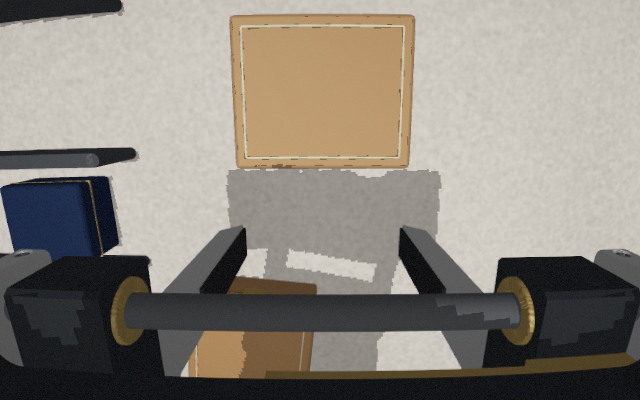

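```bash
python3 -c "
from meas import *
from plan import *
c=cam('wrist')
for p in [(238,167),(409,167),(230,15),(414,15),(245,278),(315,285)]:
  print(p,toorg(ray(c,[p],.045)[0]).round(4))
for p in [(0,154),(120,149),(0,168),(98,166),(0,21),(120,10)]:
  print('part',p,toorg(ray(c,[p],.05)[0]).round(4))
p,R,o=pose()
for s in (-48,48): print(proj(c,[p+R.apply([-.0,s/1000,0]), np.r_[(p+R.apply([0,s/1000,0]))[:2],.02]]))
"
```

```text
(238, 167) [-0.0966  0.0615]
(409, 167) [-0.2136  0.0618]
(230, 15) [-0.096  -0.0358]
(414, 15) [-0.2127 -0.0355]
(245, 278) [-0.0968  0.1441]
(315, 285) [-0.1486  0.1497]
part (0, 154) [0.0761 0.0493]
part (120, 149) [-0.0174  0.0478]
part (0, 168) [0.0782 0.0593]
part (98, 166) [0.0002 0.0592]
part (0, 21) [ 0.0618 -0.0404]
part (120, 10) [-0.0265 -0.0403]
[[235.40520237 243.12829241]
 [260.57766411 206.63907033]]
[[409.7560492  243.0238309 ]
 [384.35268725 206.57830712]]
```

```bash
python3 -c "
from meas import *
from plan import *
c=cam('wrist'); g=c['img'].astype(float).mean(2)
for u in (20,60,85): print(u,g[145:176,u].astype(int).tolist()); 
for u in (20,60,85): print(u,g[0:35,u].astype(int).tolist())
"
```

```text
20 [196, 196, 197, 166, 33, 36, 33, 36, 49, 70, 72, 74, 73, 74, 75, 74, 74, 74, 73, 72, 73, 77, 141, 199, 202, 203, 202, 201, 197, 195, 193]
60 [205, 202, 171, 37, 34, 37, 36, 51, 70, 77, 77, 76, 76, 76, 76, 74, 77, 76, 79, 73, 77, 115, 175, 195, 197, 200, 201, 201, 202, 201, 202]
85 [199, 197, 53, 39, 34, 32, 40, 61, 77, 77, 77, 77, 81, 80, 81, 77, 76, 79, 76, 77, 76, 137, 190, 193, 192, 195, 198, 201, 204, 195, 95]
20 [35, 34, 33, 34, 31, 32, 35, 32, 32, 32, 37, 28, 28, 29, 33, 33, 29, 33, 33, 131, 147, 188, 188, 190, 190, 192, 191, 190, 191, 192, 193, 194, 193, 193, 192]
60 [31, 31, 29, 26, 30, 33, 34, 32, 32, 34, 33, 33, 34, 32, 30, 132, 134, 151, 188, 188, 189, 191, 192, 194, 193, 192, 190, 189, 187, 190, 194, 193, 195, 195, 192]
85 [30, 32, 32, 32, 33, 34, 36, 32, 33, 33, 35, 33, 33, 137, 137, 155, 190, 190, 190, 192, 193, 194, 196, 194, 195, 195, 195, 197, 198, 195, 195, 192, 191, 189, 190]
```

```bash
python3 -c "
from meas import *
from plan import *
c=cam('wrist')
print([toorg(x).round(4) for x in ray(c,[(20,153),(60,152),(85,151.5),(20,166.9),(60,166),(85,165.8)],.05)])
print([toorg(x).round(4) for x in ray(c,[(20,18.6),(60,14.6),(85,12.6)],.0)])
"
```

```text
[array([0.0594, 0.0491]), array([0.0276, 0.0491]), array([0.0086, 0.0491]), array([0.0613, 0.059 ]), array([0.0292, 0.0589]), array([0.0101, 0.059 ])]
[array([ 0.0897, -0.0554]), array([ 0.0529, -0.0554]), array([ 0.0311, -0.0554])]
```

Emit:
play_rows(deltas=[[[20,0,0,-0.008,0,0,84],[30,0,0,0,0,0,84],[25,0,0,0,0,0,84],[5,0,0,0,0,0,84],[0,0,-10,0,0,0,84],[0,0,-8,0,0,0,84],[0,0,-6,0,0,0,84],[0,0,-5,0,0,0,84],[0,0,-4,0,0,0,84],[0,0,-4,0,0,0,84]]])

```text
time_s: 11.85
ee_pos: [0.5003, -0.1051, 0.0213]
eef_rot: [0.138, 1.57, -3.094]
force: [-7.2, 1.1, 4.5]
grip_width: 0.084
```

```bash
python3 -c "
from meas import *
from plan import *
plan(-.155,.0564,.02,0)
c=cam('wrist');save(c,'w8.png')"
```

```text
now org [-0.154   0.0587] z 0.0213 q6 1.383 F [-7.2  1.1  4.5] t 11.85
turn [ 0.003   0.0006 -0.0001] | shift before turn mm [ 1.3  1.1 -2.3] | shift after turn mm [ 1.3  1.  -2.3]
tool axes y,z in org: [array([-1.   , -0.003]), array([-0.003,  1.   ])]
```

View pics/w8.png

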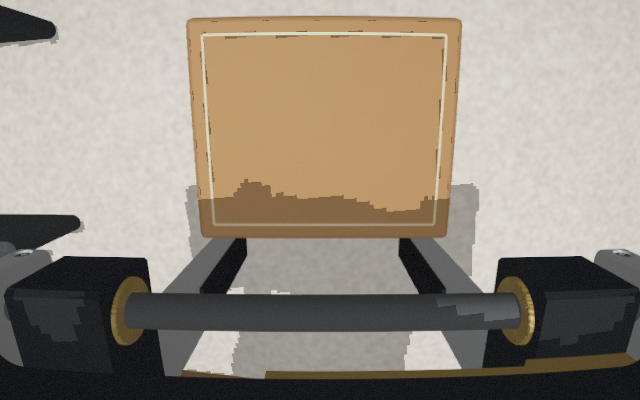

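```bash
python3 -c "
from meas import *
from plan import *
c=cam('wrist'); g=c['img'].astype(float).mean(2)
E=lambda u,a,b:a+np.array(edge(g[a:b,u],110,False)+edge(g[a:b,u],110,True))
for u in (10,30,50): 
  e3=E(u,200,222); e2=E(u,20,60); print(u,e3,e2, toorg(ray(c,[(u,e3[0])],0)[0]).round(4) if len(e3) else '', toorg(ray(c,[(u,e2[-1])],0)[0]).round(4) if len(e2) else '', )
print([toorg(x).round(4) for x in ray(c,[(202,236.5),(447,237),(187,18),(462,18)],.045)])
print([g[8:28,u].astype(int).tolist() for u in (320,)],[g[225:245,u].astype(int).tolist() for u in (320,)])
"
```

```text
10 [215.01369863] [42.90588235] [0.0485 0.0494] [ 0.0299 -0.0554]
30 [215.22878229] [41.44827586] [0.0335 0.0494] [ 0.0162 -0.0552]
50 [215.4725] [22.39042821 39.54658385] [0.019  0.0494] [ 0.0029 -0.0554]
[array([-0.0963,  0.0461]), array([-0.2133,  0.046 ]), array([-0.0961, -0.0509]), array([-0.2125, -0.0514])]
[[207, 206, 206, 205, 203, 204, 202, 177, 111, 124, 130, 136, 143, 149, 148, 150, 150, 147, 149, 149]] [[141, 100, 99, 99, 101, 101, 101, 97, 101, 100, 95, 94, 101, 132, 155, 154, 154, 153, 152, 152]]
```

Emit:
play_rows(deltas=[[[0,0,15,0,0,0,60],[-20,0,0,0,0,0,60],[-30,0,0,0,0,0,60],[-30,0,0,0,0,0,60],[0,24,-19,0,0,0,60],[0,24,-19,0,0,0,60],[0,24,-19,0,0,0,60],[0,24,-19,0,0,0,60],[0,0,0,-0.144,0,0,60],[0,0,0,-0.144,0,0,60]]])

```text
time_s: 12.95
ee_pos: [0.5526, -0.207, 0.1007]
eef_rot: [2.624, 1.57, -0.315]
force: [-0.2, 0.8, -0.4]
grip_width: 0.0599
```

Emit:
play_rows(deltas=[[[0,0,0,-0.144,0,0,60],[0,0,0,-0.144,0,0,60],[0,0,0,-0.144,0,0,60],[0,0,0,-0.144,0,0,60],[0,0,0,-0.144,0,0,60],[0,0,0,-0.144,0,0,60],[0,0,0,-0.144,0,0,60],[0,0,0,-0.144,0,0,60],[0,0,0,-0.128,0,0,60],[0,0,0,0,0,0,60]]])

```text
time_s: 13.95
ee_pos: [0.5524, -0.2064, 0.101]
eef_rot: [1.284, 1.57, -0.379]
force: [-0.3, -0.3, 0.5]
grip_width: 0.06
```

```bash
python3 -c "
from meas import *
from plan import *
plan(-.25,-.003,.02,90)
c=cam('wrist');save(c,'w9.png'); wristbox(c)"
```

```text
now org [-0.2499 -0.0027] z 0.101 q6 -0.328 F [-0.3 -0.3  0.5] t 13.95
turn [ 0.002   0.0003 -0.0012] | shift before turn mm [81.   0.2  0.1] | shift after turn mm [81.   0.3  0.1]
tool axes y,z in org: [array([ 0.002, -1.   ]), array([-1.   , -0.002])]
L ang 0.17 y@xmin 0.0465 y@xmax 0.0468 x -0.212 -0.113 res 0.0002
R ang 0.17 y@xmin -0.0513 y@xmax -0.051 x -0.212 -0.112 res 0.00021
```

View pics/w9.png

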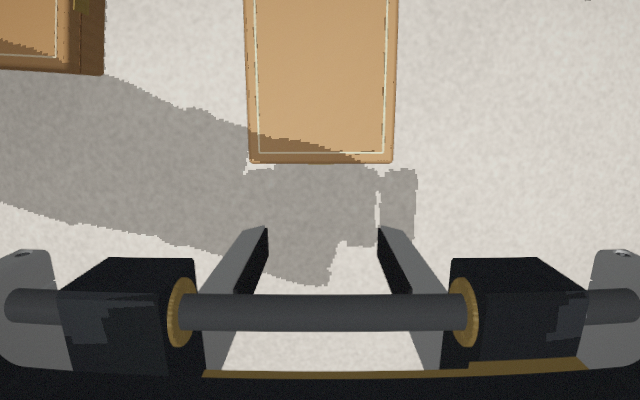

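Emit:
play_rows(deltas=[[[30,0,0,0.002,0,0,60],[30,0,0,0,0,0,60],[15,0,0,0,0,0,60],[5,0,-5,0,0,0,60],[0,0,-10,0,0,0,60],[0,0,-6,0,0,0,60],[0,0,-6,0,0,0,60],[0,0,-6,0,0,0,60],[0,0,-6,0,0,0,60],[0,0,-6,0,0,0,60]]])

```text
time_s: 15.0
ee_pos: [0.5571, -0.1619, 0.0217]
eef_rot: [1.009, 1.568, -0.658]
force: [-0.1, -6.9, 4.1]
grip_width: 0.06
```

Emit:
play_rows(deltas=[[[0,0,-6,0,0,0,60],[0,0,-6,0,0,0,60],[0,0,-6,0,0,0,60],[0,0,-6,0,0,0,60],[0,0,-6,0,0,0,60],[0,0,-6,0,0,0,60],[0,0,-6,0,0,0,60],[0,0,-6,0,0,0,60],[0,0,-6,0,0,0,60],[0,0,0,0,0,0,60]]])

```text
time_s: 16.0
ee_pos: [0.5621, -0.1073, 0.0214]
eef_rot: [1.355, 1.569, -0.311]
force: [-0.0, -1.3, 1.0]
grip_width: 0.06
```

```bash
python3 -c "
from meas import *
from plan import *
plan(-.13,-.003,.02,90)
c=cam('wrist');save(c,'w10.png'); wristbox(c)
c=cam('side'); cv2.imwrite('pics/s10.png',cv2.resize(c['img'][90:290,190:430],None,fx=3,fy=3)[:,:,::-1])
c=cam('top'); cv2.imwrite('pics/t10.png',cv2.resize(c['img'][90:260,230:450],None,fx=3.5,fy=3.5)[:,:,::-1])"
```

```text
now org [-0.1503 -0.0031] z 0.0214 q6 -0.157 F [-0.  -1.3  1. ] t 16.0
turn [-0.002   0.0004 -0.0017] | shift before turn mm [  1.4  -0.1 -20.3] | shift after turn mm [  1.4  -0.1 -20.3]
tool axes y,z in org: [array([-0.002, -1.   ]), array([-1.   ,  0.002])]
L ang -0.06 y@xmin 0.0459 y@xmax 0.0458 x -0.127 -0.037 res 0.00014
R ang -0.06 y@xmin -0.0514 y@xmax -0.0515 x -0.127 -0.037 res 0.00015
```

View pics/w10.png

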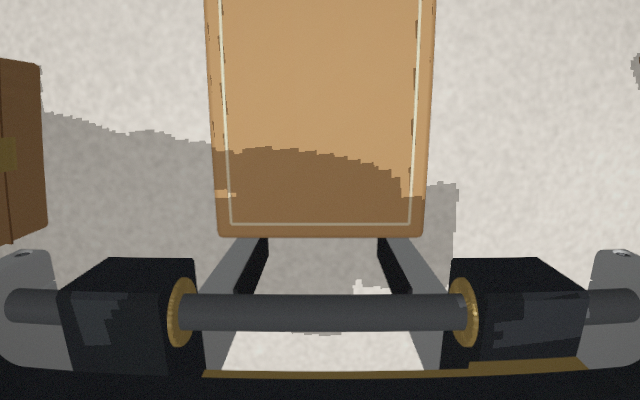

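View pics/s10.png

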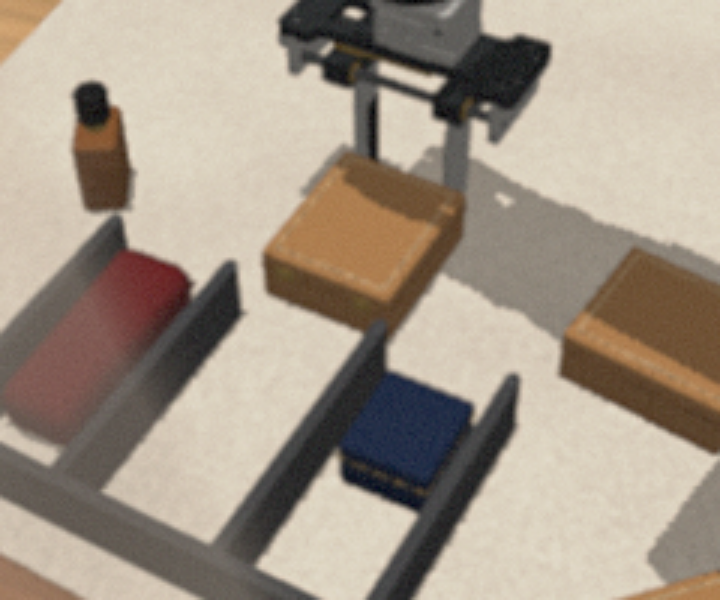

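View pics/t10.png

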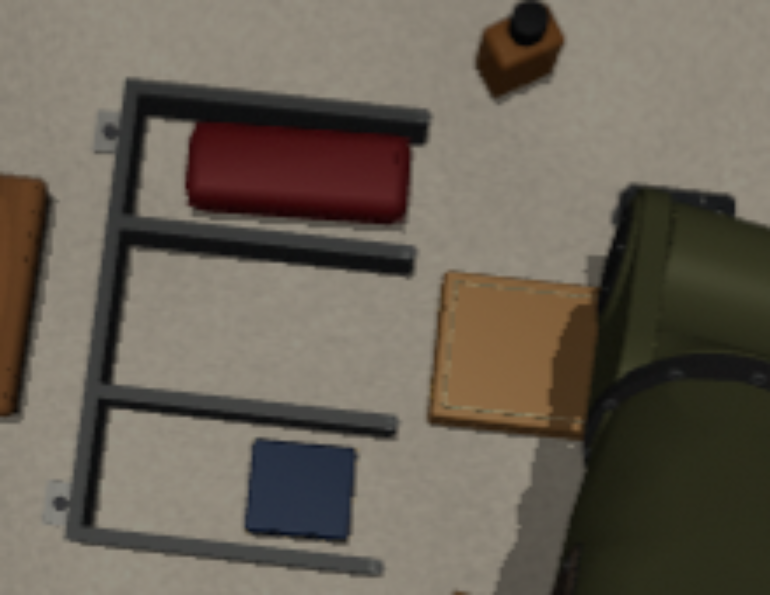

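```bash
cat > topbox.py <<'E'
from meas import *
from plan import *
def topbox(u0=360,u1=395):
    c=cam('top'); im=c['img']; g=im.astype(float); s=g[:,:,0]-g[:,:,2]  # tan: R-B
    U=[];Lo=[]
    for u in range(u0,u1):
        col=s[150:235,u]; gm=g[150:235,u].mean(1)
        k=np.flatnonzero(col>30); 
        if len(k)<10: continue
        a=k[0]; # upper edge subpixel on s
        e=edge(col[max(0,a-3):a+4],30,True); U.append((u,150+max(0,a-3)+e[0]))
        # lower edge of top face: drop in R to side brightness
        R=g[150:235,u,0]; mid=np.median(R[k[5:-8]]); thr=mid*0.65
        e=edge(R[k[0]+10:],thr,False); Lo.append((u,150+k[0]+10+e[0]))
    for n,P in(('-y',U),('+y',Lo)):
        w=np.array([toorg(x) for x in ray(c,P,.045)]); f=np.polyfit(w[:,0],w[:,1],1); print(n,'mean y',w[:,1].mean().round(4),'ang',np.degrees(f[0]).round(2),'res',(np.polyval(f,w[:,0])-w[:,1]).std().round(4))
E
python3 -c "
from topbox import *
topbox()"
```

```text
Traceback (most recent call last):
  File "topbox.py", line 14, in topbox
    e=edge(R[k[0]+10:],thr,False); Lo.append((u,150+k[0]+10+e[0]))
                                                            ~^^^
IndexError: list index out of range
```

```bash
python3 -c "
from meas import *
c=cam('top'); im=c['img']
for u in (362,370,378): print(u,im[160:216,u,0].tolist())
"
```

```text
362 [142, 142, 141, 143, 145, 143, 141, 125, 116, 130, 109, 122, 131, 132, 132, 132, 132, 132, 133, 133, 133, 133, 134, 134, 133, 134, 134, 135, 135, 135, 135, 135, 135, 136, 135, 136, 136, 136, 137, 137, 137, 137, 137, 137, 138, 138, 143, 138, 141, 107, 47, 49, 78, 145, 144, 144]
370 [141, 143, 143, 144, 142, 143, 141, 142, 123, 121, 129, 110, 124, 130, 130, 130, 130, 130, 131, 131, 131, 131, 132, 132, 132, 133, 133, 133, 133, 133, 133, 133, 134, 134, 134, 134, 134, 134, 135, 135, 136, 136, 136, 136, 136, 136, 136, 124, 137, 138, 102, 48, 49, 84, 143, 140]
378 [143, 147, 140, 139, 142, 147, 146, 144, 144, 113, 125, 127, 110, 128, 129, 129, 129, 128, 129, 129, 130, 130, 130, 131, 131, 131, 130, 131, 131, 131, 132, 132, 132, 132, 132, 132, 133, 133, 134, 134, 134, 134, 134, 134, 134, 135, 135, 135, 123, 135, 137, 95, 50, 49, 88, 145]
```

```bash
python3 -c "
from meas import *
from plan import *
c=cam('top')
print([toorg(x).round(4) for x in ray(c,[(362,166.7),(370,167.7),(378,168.6),(362,209.3),(370,210.2),(378,211.1)],.045)])
"
```

```text
[array([-0.0325, -0.0506]), array([-0.0514, -0.0503]), array([-0.0703, -0.0502]), array([-0.0423,  0.0496]), array([-0.061 ,  0.0496]), array([-0.0796,  0.0497])]
```

Emit:
play_rows(deltas=[[[0,0,-4,-0.002,0,0,60],[0,0,-5,0,0,0,60],[0,0,-5,0,0,0,60],[0,0,-5,0,0,0,60],[0,0,-5,0,0,0,60],[0,0,-5,0,0,0,60],[0,0,-5,0,0,0,60],[0,0,-5,0,0,0,60],[0,0,-5,0,0,0,60],[0,0,0,0,0,0,60]]])

```text
time_s: 17.3
ee_pos: [0.5658, -0.0632, 0.0205]
eef_rot: [3.028, 1.571, 1.364]
force: [-0.2, -0.3, 0.5]
grip_width: 0.06
```

```bash
python3 -c "
from meas import *
from plan import *
plan(-.05,-.003,.02,90)
c=cam('wrist'); save(c,'w11.png'); wristbox(c)
c=cam('top'); cv2.imwrite('pics/t11.png',cv2.resize(c['img'][90:260,230:450],None,fx=3.5,fy=3.5)[:,:,::-1])"
```

```text
now org [-0.106  -0.0026] z 0.0205 q6 -0.082 F [-0.2 -0.3  0.5] t 17.3
turn [ 0.0003 -0.0003 -0.    ] | shift before turn mm [  0.5   0.5 -56. ] | shift after turn mm [  0.5   0.4 -56. ]
tool axes y,z in org: [array([ 0., -1.]), array([-1., -0.])]
L ang 0.21 y@xmin 0.0458 y@xmax 0.0461 x -0.082 0.007 res 0.00016
R ang -0.1 y@xmin -0.0513 y@xmax -0.0515 x -0.082 0.007 res 0.00017
```

View pics/t11.png

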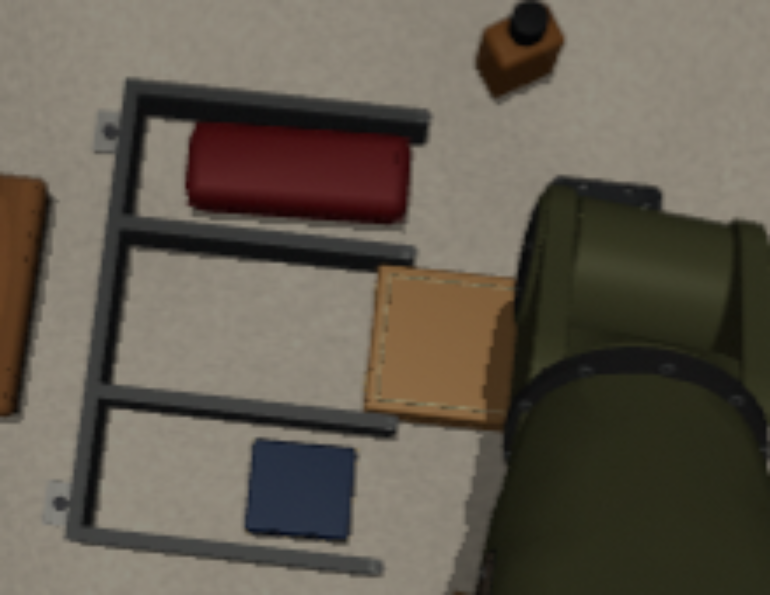

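Emit:
play_rows(deltas=[[[0,0,-5,0,0,0,60],[0,0,-6,0,0,0,60],[0,0,-6,0,0,0,60],[0,0,-6,0,0,0,60],[0,0,-6,0,0,0,60],[0,0,-6,0,0,0,60],[0,0,-6,0,0,0,60],[0,0,-6,0,0,0,60],[0,0,-6,0,0,0,60],[0,0,0,0,0,0,60]]])

```text
time_s: 18.4
ee_pos: [0.5707, -0.0102, 0.0204]
eef_rot: [-2.999, 1.57, 1.62]
force: [0.4, -0.1, -0.5]
grip_width: 0.06
```

Emit:
play_rows(deltas=[[[0,0,-5,0,0,0,60],[0,0,-6,0,0,0,60],[0,0,-6,0,0,0,60],[0,0,-6,0,0,0,60],[0,0,-6,0,0,0,60],[0,0,-6,0,0,0,60],[0,0,-6,0,0,0,60],[0,0,-6,0,0,0,60],[0,0,-6,0,0,0,60],[0,0,0,0,0,0,60]]])

```text
time_s: 19.4
ee_pos: [0.5756, 0.0426, 0.0204]
eef_rot: [3.139, 1.57, 1.475]
force: [-0.3, -0.7, -0.7]
grip_width: 0.0598
```

```bash
python3 -c "
from meas import *
from plan import *
plan(.07,-.003,.02,90)
c=cam('wrist'); save(c,'w12.png'); wristbox(c)
c=cam('top'); cv2.imwrite('pics/t12.png',cv2.resize(c['img'][90:260,230:450],None,fx=3.5,fy=3.5)[:,:,::-1])"
```

```text
now org [ 0.0002 -0.0025] z 0.0204 q6 0.103 F [-0.3 -0.7 -0.7] t 19.4
turn [ 0.0004 -0.0005 -0.    ] | shift before turn mm [  0.4   0.5 -69.8] | shift after turn mm [  0.4   0.5 -69.8]
tool axes y,z in org: [array([ 0., -1.]), array([-1., -0.])]
L ang -0.02 y@xmin 0.0462 y@xmax 0.0462 x 0.024 0.113 res 0.00015
R ang -0.02 y@xmin -0.0515 y@xmax -0.0516 x 0.024 0.114 res 0.00015
```

View pics/t12.png

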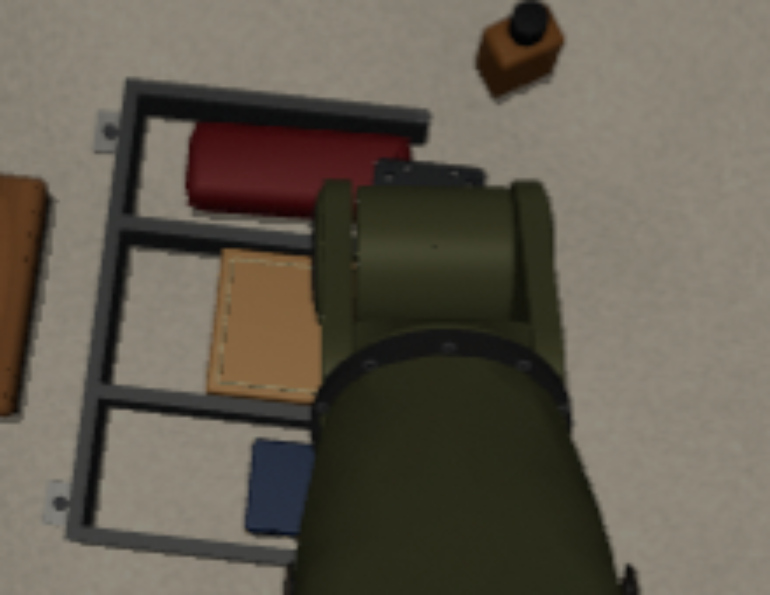

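View pics/w12.png

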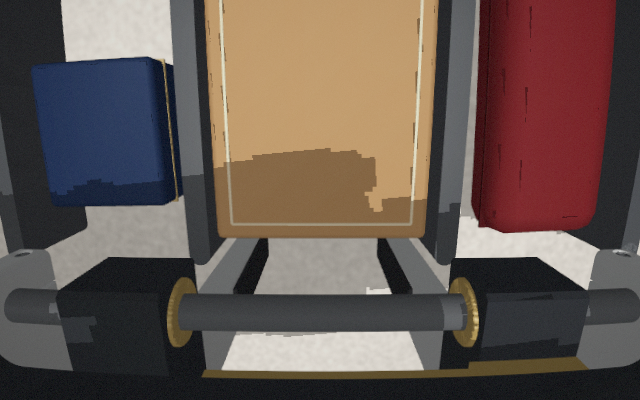

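Emit:
play_rows(deltas=[[[0,0,-5,0,0,0,60],[0,0,-7,0,0,0,60],[0,0,-7,0,0,0,60],[0,0,-7,0,0,0,60],[0,0,-7,0,0,0,60],[0,0,-7,0,0,0,60],[0,0,-7,0,0,0,60],[0,0,-7,0,0,0,60],[0,0,-7,0,0,0,60],[0,0,-2,0,0,0,60]]])

```text
time_s: 20.5
ee_pos: [0.5815, 0.1052, 0.0204]
eef_rot: [-2.734, 1.571, 1.885]
force: [0.1, -3.5, -0.7]
grip_width: 0.06
```

Emit:
play_rows(deltas=[[[0,0,-1,0,0,0,60],[0,0,-1,0,0,0,60],[0,0,-1,0,0,0,60],[0,0,-1,0,0,0,60]]])

```text
time_s: 20.9
ee_pos: [0.5819, 0.1082, 0.0204]
eef_rot: [-1.389, 1.571, -3.054]
force: [-0.1, -2.4, -1.8]
grip_width: 0.0603
```

```bash
python3 -c "
from meas import *
from plan import *
plan(.07,-.003,.02,90)
c=cam('wrist'); wristbox(c)
c=cam('top'); cv2.imwrite('pics/t13.png',cv2.resize(c['img'][130:230,240:360],None,fx=6,fy=6)[:,:,::-1])"
```

```text
now org [ 0.0661 -0.0026] z 0.0204 q6 0.216 F [-0.1 -2.4 -1.8] t 20.9
turn [-0.0005  0.      0.0001] | shift before turn mm [ 0.4  0.4 -3.9] | shift after turn mm [ 0.4  0.4 -3.9]
tool axes y,z in org: [array([-0., -1.]), array([-1.,  0.])]
L ang 0.04 y@xmin 0.046 y@xmax 0.0461 x 0.09 0.179 res 0.00014
R ang -0.04 y@xmin -0.0516 y@xmax -0.0517 x 0.09 0.179 res 0.00014
```

View pics/t13.png

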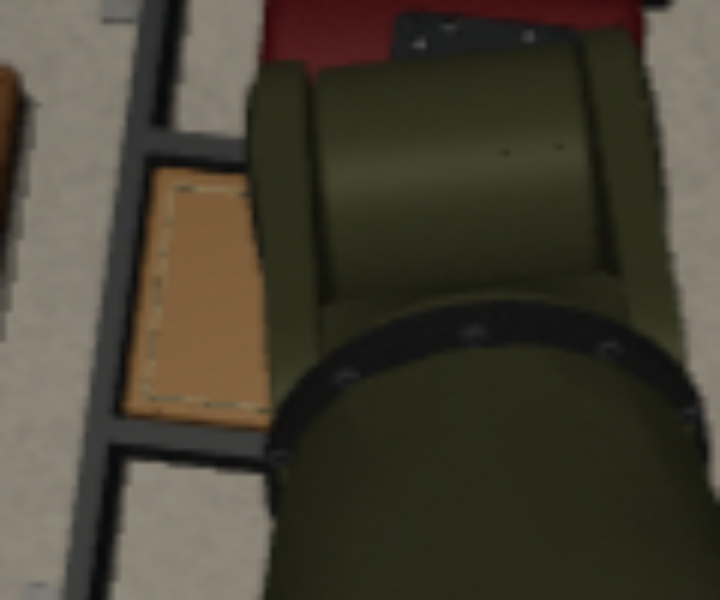

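Emit:
play_rows(deltas=[[[0,0,-1,0,0,0,60],[0,0,-1,0,0,0,60],[0,0,-0.5,0,0,0,60]]])

```text
time_s: 21.3
ee_pos: [0.5822, 0.1109, 0.0205]
eef_rot: [2.051, 1.571, 0.386]
force: [-0.5, -2.2, -1.1]
grip_width: 0.0602
```

Emit:
play_rows(deltas=[[[0,0,-0.7,0,0,0,60],[0,0,-0.5,0,0,0,60]]])

```text
time_s: 21.5
ee_pos: [0.5822, 0.1118, 0.0205]
eef_rot: [-0.082, 1.57, -1.747]
force: [-1.9, -7.3, 0.8]
grip_width: 0.06
```

Emit:
play_rows(deltas=[[[0,0,-0.5,0,0,0,60],[0,0,-0.5,0,0,0,60]]])

```text
time_s: 21.7
ee_pos: [0.5822, 0.1118, 0.0204]
eef_rot: [-0.281, 1.569, -1.946]
force: [-2.7, -14.2, 1.7]
grip_width: 0.0601
```

Emit:
play_rows(deltas=[[[0,0,-0.5,0,0,0,60],[0,0,0,0,0,0,60]]])

```text
time_s: 21.9
ee_pos: [0.5822, 0.1118, 0.0205]
eef_rot: [-0.256, 1.568, -1.921]
force: [-3.6, -15.1, 2.6]
grip_width: 0.0606
```

Emit:
play_rows(deltas=[[[0,0,2,0,0,0,60],[0,0,10,0,0,0,60],[0,0,20,0,0,0,60],[-20,0,0,0,0,0,60],[-40,0,0,0,0,0,60],[-40,0,0,0,0,0,60],[-40,0,20,0,0,0,60],[0,0,45,0,0,0,60],[0,0,45,0,0,0,60],[0,0,45,0,0,0,60]]])

```text
time_s: 22.9
ee_pos: [0.5645, -0.0743, 0.161]
eef_rot: [1.814, 1.57, 0.15]
force: [0.2, -0.3, 0.9]
grip_width: 0.0597
```

Emit:
play_rows(deltas=[[[0,0,45,0,0,0,60],[0,0,45,0,0,0,60],[0,0,40,0,0,0,60],[0,0,0,0,0,0,60]]])

```text
time_s: 23.3
ee_pos: [0.5517, -0.2064, 0.1604]
eef_rot: [1.01, 1.57, -0.659]
force: [0.3, 1.0, 0.0]
grip_width: 0.0598
```

```bash
python3 -c "
from meas import *
from plan import *
plan(.07,-.003,.02,90)
c=cam('top'); cv2.imwrite('pics/t14.png',cv2.resize(c['img'][80:260,200:420],None,fx=3.5,fy=3.5)[:,:,::-1])
b=boxmeas(c,O+d*.14); print(toorg(b[0]),np.degrees(b[1]-A),b[2])
c2=cam('side'); cv2.imwrite('pics/s14.png',cv2.resize(c2['img'][100:350,140:400],None,fx=2.3,fy=2.3)[:,:,::-1])
i0=cv2.imread('pics/top0.png')[:,:,::-1].astype(int); df=np.abs(i0-c['img'].astype(int)).sum(2)
for n,(x0,y0,x1,y1) in dict(bottle=(362,85,397,122),glasses=(280,122,350,157),ring=(298,212,334,246),brush=(208,134,248,212)).items(): print(n,df[y0:y1,x0:x1].mean().round(2),df[y0:y1,x0:x1].max())
"
```

```text
now org [-0.2499 -0.002 ] z 0.1604 q6 -0.322 F [0.3 1.  0. ] t 23.3
turn [-0.0045  0.0003 -0.0005] | shift before turn mm [ 140.3   -0.5 -320. ] | shift after turn mm [ 140.4    1.  -319.9]
tool axes y,z in org: [array([-0.005, -1.   ]), array([-1.   ,  0.005])]
[0.13870083 0.00128122] 0.3459885585835849 [0.09966430813074112, 0.12100178003311157]
bottle 48.05 71
glasses 28.28 71
ring 38.87 71
brush 46.15 71
```

View pics/t14.png

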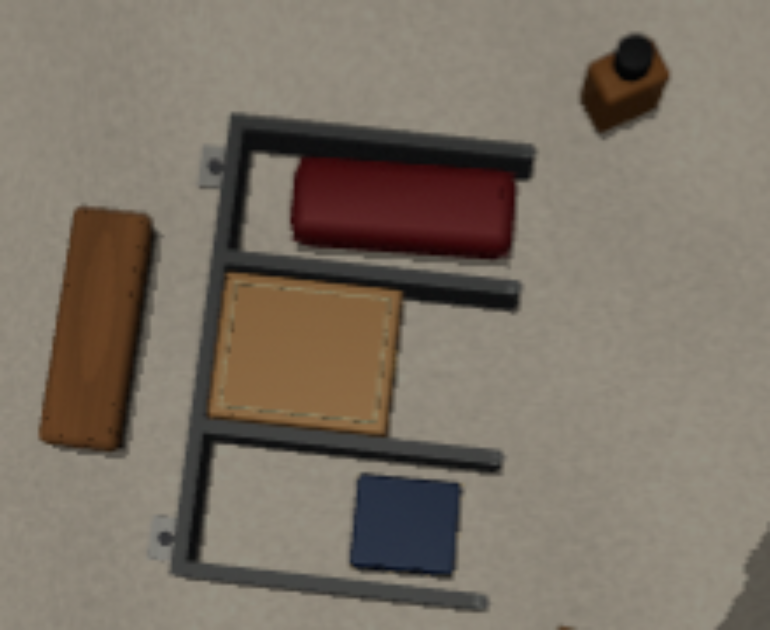

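View pics/s14.png

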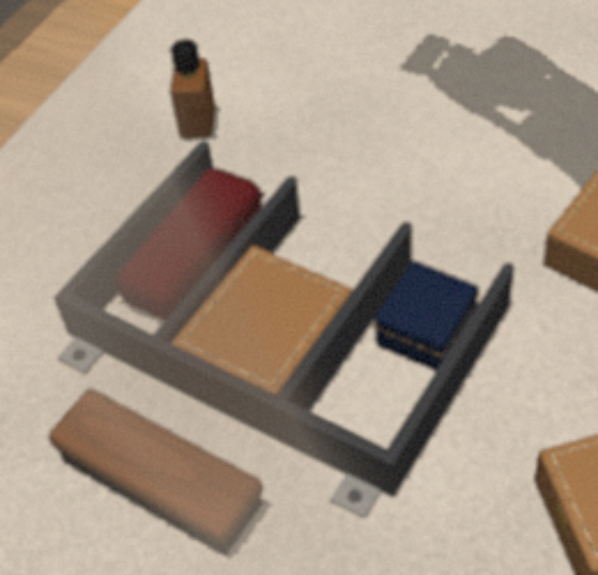

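```bash
python3 -c "
from h import *
print(hand_in())"
```

```text
the job is handed in; nothing more can be done
None
```

I pushed the tan box into the middle lane until it was home against the back panel, then handed the job in. It was only ever pushed, and the clock stood at about 23 s when the arm was clear.

I nudged it from the side, squared it with a two-finger push on its end, centred it from the other side, then slid it straight in.

**Box position:** the last top view put the box at x = 138.7 mm, y = +1.3 mm and 0.3° from the lane. At the end of the push the tool stopped moving and the force rose to about 15 N, so the box was seated.

**Everything else:** the bottle, brush and both cases look unmoved in the before and after pictures from the side and top. The pixel comparison with the first top picture showed a general brightness change, so it only supports this weakly. The arm ended well clear of everything.

**Disagreement:** in the wrist camera the lane's middle came out about 3 mm to the -y side of where the top camera put it. I centred the box against the partitions in the same wrist picture, and the top camera then agreed to about 0.4 mm.

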